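# Lock the filter cartridge into the bench fume extractor and switch it on

## Task

Put the filter cartridge into the round collar on top of the fume extractor, its three pins down through the three slots, and twist it clockwise by its bar handle until it is drawn down tight against the stop. Then switch the extractor on by throwing the toggle lever beside the collar all the way over to its other side. Leave the mouse, the debug probe and the memory stick where they lie.

Things in the scene. Friction and masses are not known exactly. Their poses are not given: they have to be found in the camera images.
- cartridge: Loose filter cartridge, 0.18-0.35 kg, upright: grey black-ringed drum, 84 mm across (lowest 5 mm tapers to 76), 40 mm high. Centred on top: black bar handle 80 mm long (along x), 14 mm thick (y), 26 mm high, its top 66 mm above the underside. Three round steel pins 8 mm thick stick out at 0, 120, 240 degrees from x, centre lines 10 mm up, ends 54 mm from the axis. Origin: centre of underside, z up.
- handle (a point): Middle of the cartridge's bar handle, 53 mm above the cartridge's underside, on its axis.
- pin0 (a point): Point on the centre line of the pin that lies along the cartridge's +x axis, 50 mm from the axis, 10 mm above the underside.
- extractor: Fume extractor, fixed to the desk: white box 190 mm (x) by 250 mm (y), flat top 110 mm above the desk, black slatted grille on its -x side. Origin: centre of its underside on the desk, z up. On its top stand the aluminium bayonet collar (axis at x = 0, y = -45 mm) and the power lever (pivot at x = 0, y = +88 mm).
- port (a point): Centre of the collar's top, on its axis, 146 mm above the desk. The collar is 126 mm across outside, 36 mm high, its bore 90 mm; an inward lip cut by three slots covers a channel 116 mm across. A cartridge let down through the slots rests on the sprung pad with its underside 23.5 to 24.5 mm below this point, pins just clear under the lip; turning it home draws it to 27 mm below.
- slot0 (a point): Middle of one slot at the collar's top, 50 mm from its axis, at +60 degrees from the extractor's x axis; the others are 120 and 240 degrees on. Each spans 18 degrees (about 16 mm), open from above; any pin fits any slot. Clockwise from a slot (seen from above) the lip's underside slopes from 6 to 13 mm below the collar's top over 44 degrees, then is level; anticlockwise is blocked.
- home0 (a point): Where pin0's point lies when that pin went in at slot0 and was turned clockwise home against the solid stop: 60.5 degrees clockwise of slot0, 50 mm from the axis, 17 mm below the collar's top. Turning takes about 0.2 to 0.5 N m; friction then holds it.
- home1 (a point): The same for the slot 120 degrees anticlockwise of slot0 (seen from above).
- home2 (a point): The same for the slot 240 degrees anticlockwise of slot0.
- seal (a joint): Sprung rubber pad, 24 mm across, in the middle of the collar; value = how far it is pushed down (m). Free (0), its top is 23 mm below the collar's top; it gives 1 mm per 2.5 N and pushes up on the cartridge's underside.
- power (a joint): Power lever angle in rad: 0 = off, leaning to the extractor's -x side; 1.0 = fully on, leaning to its +x side. It turns about an axis along the extractor's y, 132 mm above the desk, and stays where it is left; about 0.06 N m turns it.
- power_tip (a point): Centre of the black ball (26 mm across) at the end of the power lever, 50 mm from the lever's pivot. The lever's grey housing on the extractor's top is 70 mm (x) by 50 mm (y) by 25 mm high.
- mouse: Black computer mouse, 100 x 62 x 35 mm, loose, to be left alone. Origin: centre of its underside.
- probe: White debug probe, 98 x 34 x 14 mm, loose, to be left alone. Origin: centre of its underside.
- stick: Black memory stick with a steel plug, 57 x 18 x 9 mm, loose, to be left alone. Origin: centre of its underside.
There are look-alikes about, which are no part of the job. Leave any red or yellow look-alike of the cartridge alone.

How it is judged:
On the way, in this order (a step that is already met when the one before it is completed fails the run):
1. the cartridge is twisted home in the collar: its pins within 5 mm of the stops under the lip, drawn down ((distance between pin0 and home0 below 0.005 m or distance between pin0 and home1 below 0.005 m or distance between pin0 and home2 below 0.005 m) and z of cartridge in the frame of extractor below 0.1215 m and angle between cartridge's own z axis and vertical below 0.06 rad), for 0.2 s.
2. the power lever is thrown on (over 0.8 rad) (value of joint power above 0.8 rad), for 0.2 s.
At the end, for the whole second after the job is handed in: The cartridge sits at rest in the collar, upright within 0.06 rad, drawn down so that its underside is less than 121.5 mm above the desk, pin0's point within 5 mm of home0, home1 or home2; the power lever reads over 0.8 rad (all of step 1 and value of joint power above 0.8 rad and linear speed of cartridge below 0.02 m/s); the robot touches nothing.
It fails at once if the mouse is pushed more than 20 mm (distance of mouse from where it was at the start of the episode above 0.02 m).
It fails at once if the probe is pushed more than 20 mm (distance of probe from where it was at the start of the episode above 0.02 m).
It fails at once if the stick is pushed more than 20 mm (distance of stick from where it was at the start of the episode above 0.02 m).
It also fails if it takes over 64 s, if anything falls off the work surface, if the arm or the gripper's body presses on something with over 40 N, if the wrist force passes 120 N, or if a joint passes its speed limit or range.

## Robot

A 6-joint arm with a two-finger parallel gripper is mounted at the origin on the work surface. World frame = base frame: x ahead of the robot, y to its left, z up, the work surface at z = 0. Lengths are in m, angles in rad, forces in N, time in s.
With the tool pointing down it reaches from about 0.375 to 0.9 m from the base axis. Payload 3.1 kg.
Tool frame: the origin (TCP) lies between the finger pads; the fingertips stand manip.nose_length ahead of it and the grasp point (between the pads) lies 5 mm behind it (manip.nose_length is the distance from the TCP to the fingertips, in m); z points along the fingers, y is the line along which they close (so a half turn about z gives the same grasp; the last joint's range is limited). The gripper opens to 85 mm and grips with 20 to 120 N. Pads are 22 mm wide; open, the fingers measure 114 mm over their backs; the gripper's body (76 mm by 85 mm) begins 54 mm behind the grasp point. The pads swing forward as they close: fully open they stand 13 mm farther back than shut.
Start: joints at [-1.452, 0.527, 1.433, -0, 1.181, -0.178], TCP at [0.183, -0.597, 0.245] pointing down, gripper open.
Joint ranges: [-3.08, 3.08], [-0.75, 2.2], [0.22, 2.44], [-1.43, 4.57], [0, 2.65], [-2.85, 2.85]. Speed limits (rad/s): [2.79, 2.79, 3.14, 3.14, 3.14, 3.14].

## Interface

Orientations are given as a unit quaternion [x, y, z, w].
In Python, from station import monitor, eyes, job, manip gives the robot as it stands.
- The arm moves only by the shell command python3 -m pendant 'ROWS' [FORCE]. ROWS is JSON, a list that holds one entry, the list of rows, each a list of 7 numbers: the shift along the tool's x, y, z as a fraction of full scale, then the turn, a rotation vector about the tool's x, y, z as a fraction of full scale, then the opening, from 0 (shut) to 1 (fully open). A call has 1 to 20 rows; each row shifts and turns the commanded pose from where the row before left it, along the tool's axes as they then stand; what a row does not reach is not made up. Full scale, the value 1, is 800 mm for a shift and 0.12 rad for a turn. A row lasts 1/10 s, in which the tool goes at most 50 mm and 8.59 degrees, less where a joint would pass 70% of its speed; a pose out of reach is approached as far as the arm can. A call with a number of a shift or a turn outside -1 to 1 is refused whole. A call with a gripper value outside its range is refused whole. The fingers move at their own pace and stop on an object; FORCE is the grip in N (left out, the last holds). Time passes only in rows, so rows that do not move let the fingers close. It gives the time, the measured TCP pose, the force, the opening and the grip force at its end, in the units of the state.
- monitor.sense(): the state, without advancing time (a new reading comes with each control period).
- eyes.snapshot(name): name is "side" or "top" or "wrist"; returns a dict with "pixels" (420x560x3 uint8, red, green, blue), "depth" (420x560 float32, m along the optical axis (not along the pixel's ray), 0 where there is no reading), "intrinsics" (3x3 intrinsics, pixels), "k1" (the pictures are not rectified: a ray, as slopes to the right and down, at radius r is drawn at 1 + k1 r^2 times it, then the intrinsics apply), "eye" and "attitude" of the camera in the world. Camera axes: x right, y down, z forward; pixel columns grow to the right and rows downward; lengths in m; the calibration is good to about 2 mm. A picture is of the moment at which its call begins.
- job.sign_off(): hands the job in; it is judged then, once.
The state is a dict: "t": time; "q": joint angles; "qd": joint speeds; "tau": joint torques, N m; "tcp_pos": TCP position; "tool_rot": TCP orientation; "force": force on the tool from outside, world axes, zero at the start; "ft_torque": the same for the moment, N m; "finger_gap": opening from 0.0 (shut) to 1.0 (fully open); "gripper_force": force on a finger pad.
Only numpy, scipy, OpenCV 4.12 (cv2) and the standard library are available. Lean on these libraries where they do the work, as an engineer would, in place of code of your own. Each camera call takes 0.05 s, during which the arm holds its last target. There are 200 camera calls.

## Working session

There is one attempt and no reset: what is moved stays moved. The work goes in short steps, Python scripts to look and compute and a shell command to move; the robot and the scene stay as the last step left them, time stands still between calls to the robot, and variables do not carry over. Pictures are saved under pics/ and viewed, at most 10 in all, crops included, and the job is handed in when it is done.

```bash
mkdir -p pics; ls; cat > h.py <<'E'
import numpy as np,cv2
from station import monitor,eyes,job,manip
from scipy.spatial.transform import Rotation as R
def snap(n,save=None):
    s=eyes.snapshot(n)
    if save: cv2.imwrite('pics/'+save,s['pixels'][:,:,::-1])
    np.savez('last_'+n,**{k:np.array(v) for k,v in s.items()})
    return s
def att(s):
    a=np.array(s['attitude'],float)
    return a if a.shape==(3,3) else R.from_quat(a).as_matrix()
def ray(s,u,v):
    K=np.array(s['intrinsics']);k=float(s['k1']); k=np.array([k,0,0,0,0.])
    p=cv2.undistortPoints(np.array([[[u,v]]],float),K,k)[0,0]
    return att(s)@np.array([p[0],p[1],1.])
def atz(s,u,v,z):
    d=ray(s,u,v);e=np.array(s['eye']);return e+d*(z-e[2])/d[2]
def dep(s,u,v):
    return np.array(s['eye'])+ray(s,u,v)*float(s['depth'][int(v),int(u)])
def load(n): 
    return dict(np.load('last_'+n+'.npz'))
E
python3 - <<'E'
from h import *
for n in('side','top'):
    s=snap(n,n+'0.png');print(n,s['eye'],s['attitude'],s['k1'],s['intrinsics'])
print(monitor.sense(),manip.nose_length)
E
```

```text
pics
side [ 0.49163947 -0.75851542  0.99462483] [ 0.93545801 -0.04380151  0.01302926 -0.35047107] -0.0954630438801792 [[524.08214597   0.         286.17850448]
 [  0.         524.08214597 208.84298548]
 [  0.           0.           1.        ]]
top [ 0.43510286 -0.04669411  0.98568722] [ 0.71215723 -0.69956074  0.03843489 -0.04438019] -0.06689473122559735 [[388.80823707   0.         279.86885287]
 [  0.         388.80823707 215.47709546]
 [  0.           0.           1.        ]]
{'t': 0.1, 'q': array([-1.45146632e+00,  5.28369284e-01,  1.43376342e+00, -3.40382387e-05,
        1.18144836e+00, -1.78473850e-01]), 'qd': array([-0.0003051 , -0.00347259, -0.00231066,  0.00085993,  0.00086549,
        0.00015749]), 'tau': array([-6.41210354e-04, -4.43305099e+01, -1.78587234e+01, -1.55698694e-04,
        3.85237421e-03, -1.57405088e-05]), 'tcp_pos': array([ 0.18334795, -0.59684822,  0.2444373 ]), 'tool_rot': array([ 9.88933126e-01,  1.48358633e-01,  1.36641725e-05, -9.94233888e-04]), 'force': array([ 0.31385524, -0.20040026, -0.06719798]), 'ft_torque': array([-0.04270554,  0.03147604, -0.00433389]), 'gripper_force': 0.0, 'finger_gap': 0.9994365595975674} 0.014
```

View pics/top0.png

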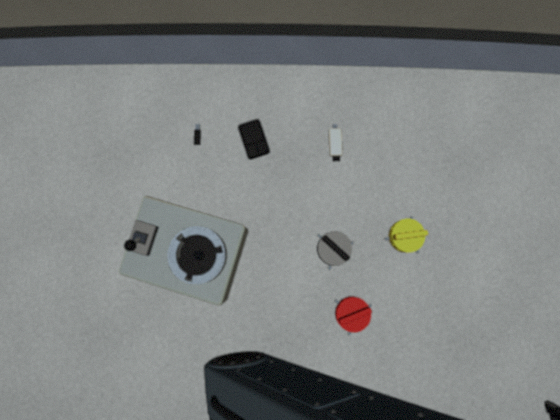

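View pics/side0.png

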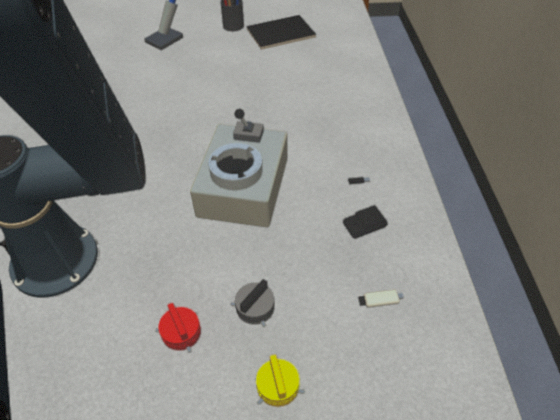

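The top view shows three cartridge look-alikes: grey (335,248), yellow (408,236) and red (353,314). The grey one with the black bar fits the description. The collar is at (197,255) and the lever ball at (130,245), both confirmed in the side view. I'll check the cartridge and extractor in enlarged crops.

```bash
python3 - <<'E'
from h import *
im=cv2.imread('pics/top0.png')
a=cv2.resize(im[215:285,300:370],(560,560),interpolation=cv2.INTER_CUBIC)
b=cv2.resize(im[190:310,110:255],(725,600),interpolation=cv2.INTER_CUBIC)
cv2.imwrite('pics/c1.png',a);cv2.imwrite('pics/c2.png',b)
E
```

```text
(no output)
```

View pics/c1.png

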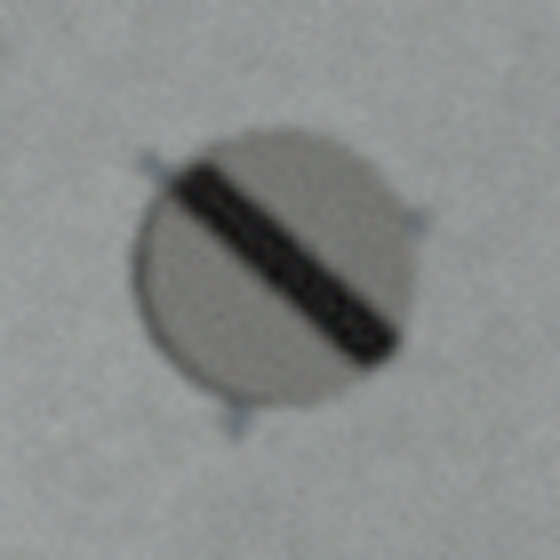

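View pics/c2.png

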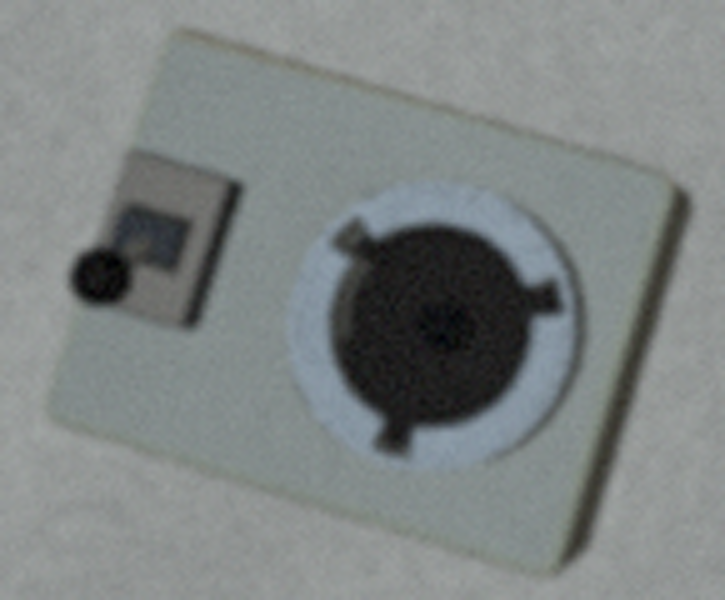

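```bash
cat >> h.py <<'E'
def ang(v): return np.degrees(np.arctan2(v[1],v[0]))
E
python3 - <<'E'
from h import *
s=load('top')
c1=lambda U,V,z: atz(s,(U+.5)/8-.5+300,(V+.5)/8-.5+215,z)
c2=lambda U,V,z: atz(s,(U+.5)/5-.5+110,(V+.5)/5-.5+190,z)
a,b=c1(192,175,.066),c1(382,352,.066);print('bar',a,b,(a+b)/2,np.linalg.norm(a-b),ang(a-b))
m=(a+b)/2
for p in[(150,162),(235,425),(420,222)]:
    q=c1(*p,.01);print('pin',q,np.linalg.norm((q-m)[:2]),ang(q-m))
c=c2(435,325,.146);print('collar',c)
for p in[(352,238),(545,297),(395,437)]:
    q=c2(*p,.146);print('slot',q,np.linalg.norm((q-c)[:2]),ang(q-c))
P=[c2(*p,.11) for p in[(180,32),(680,180),(553,572),(52,415)]]
for i in range(4): d=P[i]-P[(i+1)%4];print(np.linalg.norm(d),ang(d))
o=sum(P)/4;print('box',o)
ball=c2(101,276,.17);print('ball',ball)
print('depths',dep(s,335,248),dep(s,215,285),dep(s,197,255),dep(s,130,245),dep(s,300,300))
th=np.radians(ang(P[0]-P[3]));print('th',np.degrees(th))
Rz=R.from_euler('z',th).as_matrix()
print('port pred',o+Rz@[0,-.045,.036],'pivot',o+Rz@[0,.088,.022])
E
```

```text
bar [ 0.49514882 -0.14229093  0.066     ] [ 0.44392625 -0.19861705  0.066     ] [ 0.46953754 -0.17045399  0.066     ] 0.07613398259502435 47.716839503938324
pin [ 0.50266664 -0.13488939  0.01      ] 0.04860430089933783 47.030538650200846
pin [ 0.42109475 -0.16202181  0.01      ] 0.04917118737588894 170.1257514600359
pin [ 0.4852436  -0.21981874  0.01      ] 0.051803077384698616 -72.35082708135135
collar [0.44565847 0.13961753 0.146     ]
slot [0.48255165 0.17756324 0.146     ] 0.052924316227443265 45.805751867240616
slot [0.45869157 0.09227009 0.146     ] 0.049108472528554825 -74.60962512650013
slot [0.39731048 0.15504921 0.146     ] 0.05075101277881518 162.2979907305366
0.242019174126123 74.60361285687652
0.18339460168012586 -16.410572004923644
0.2394063767415915 -105.44817778740607
0.18315056274568392 164.4055325386591
box [0.4577497  0.18069781 0.11      ]
ball [0.46287564 0.27833513 0.17      ]
depths [ 0.46831211 -0.16958916  0.06520035] [0.37933342 0.1035957  0.10990034] [0.44511543 0.14442294 0.12013576] [0.46173241 0.26922331 0.19174377] [ 0.33969365 -0.09137925  0.00171995]
th -15.594467461340928
port pred [0.44565249 0.13735432 0.146     ] pivot [0.48140646 0.2654584  0.132     ]
```

The first crop shows a grey drum with a black ring, its bar centred at (287,263) and pin0 beyond the bar's upper-left end at (150,162). This is the right cartridge, at about (0.4695, -0.170) with yaw 47.5°. The second crop shows the collar centre at (435,325) and slots at (352,238), (545,297) and (395,437). The extractor yaw is therefore about -15.4°, with slots at about 44.6°. The sizes match the given ones. Next I move above the cartridge.

```bash
python3 -m pendant '[[[0.0415,-0.0338,0,0,0,0,0.6],[0.0415,-0.0338,0,0,0,0,0.6],[0.0415,-0.0338,0,0,0,0,0.6],[0.0415,-0.0338,0,0,0,0,0.6],[0.0415,-0.0338,0,0,0,0,0.6],[0.0415,-0.0338,0,0,0,0,0.6],[0.0415,-0.0338,0,0,0,0,0.6],[0.0415,-0.0338,0,0,0,0,0.6],[0.0415,-0.0338,0,0,0,0,0.6],[0.0415,-0.0338,0,0,0,0,0.6],[0.0415,-0.0338,0,0,0,0,0.6],[0.0415,-0.0338,0,0,0,0,0.6],[0,0,0.01,0,0,-0.888,0.6],[0,0,0.01,0,0,-0.888,0.6],[0,0,0.01,0,0,-0.888,0.6],[0,0,0.01,0,0,-0.888,0.6],[0,0,0,0,0,-0.888,0.6],[0,0,0,0,0,0,0.6],[0,0,0,0,0,0,0.6]]]' 100
python3 - <<'E'
from h import *
s=snap('wrist','w1.png');print(s['eye'])
st=monitor.sense();M=R.from_quat(st['tool_rot']).as_matrix();print(st['q'],st['tcp_pos'],M)
E
```

```text
t: 2.0
tcp_pos: [0.469, -0.1703, 0.2132]
tool_rot: [0.915, 0.402, -0.0, -0.0]
force: [-0.3, 0.1, -0.1]
finger_gap: 0.602
gripper_force: 0.0
[ 0.52139871 -0.1127916   0.34256994]
[-5.72739176e-01  4.05042197e-01  1.77841817e+00  1.64921061e-05
  9.58135684e-01  1.69393385e-01] [ 0.46906232 -0.17038869  0.21332837] [[ 6.75868196e-01  7.37022511e-01  4.45608712e-06]
 [ 7.37022511e-01 -6.75868196e-01  1.31810604e-05]
 [ 1.27264658e-05 -5.62442297e-06 -1.00000000e+00]]
```

View pics/w1.png

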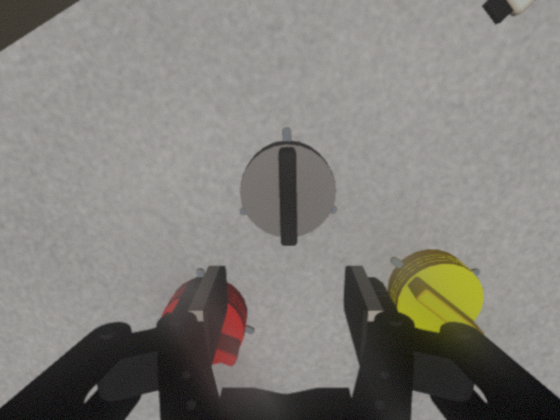

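The wrist view shows the grey drum centred at (288,190), with its bar running from (288,149) to (289,244) and pin0 up at (287,133). Red and yellow lie near the lower left and lower right.

```bash
python3 - <<'E'
from h import *
s=load('wrist')
a,b=atz(s,288,149,.066),atz(s,289,244,.066);m=(a+b)/2
print(a,b,m,np.linalg.norm(a-b),ang(a-b))
q=atz(s,287,131,.01);print(q,np.linalg.norm((q-m)[:2]),ang(q-m))
for p in[(288,170),(288,200),(288,230),(260,190),(315,190)]:print(dep(s,*p))
for p in[(418,100)]: pass
# red & yellow rough tops
print(dep(s,220,310),dep(s,450,290))
E
```

```text
[ 0.49879473 -0.14020625  0.066     ] [ 0.44629626 -0.19901121  0.066     ] [ 0.47254549 -0.16960873  0.066     ] 0.07882965125200805 48.24293104557527
[ 0.50454246 -0.1330833   0.01      ] 0.048558346050415306 48.78103083831477
[ 0.4878549  -0.15219544  0.06659842]
[ 0.47150863 -0.17011697  0.06679624]
[ 0.45433144 -0.18894975  0.06706433]
[ 0.45468115 -0.15256315  0.03969159]
[ 0.49013349 -0.18484495  0.04024828]
[ 0.44956194 -0.15313942  0.22076929] [ 0.52091535 -0.34575851  0.04088239]
```

```bash
python3 -m pendant '[[[0.0025,0.0015,0.0385,0,0,0,0.6],[0,0,0.0385,0,0,0,0.6],[0,0,0.0385,0,0,0,0.6],[0,0,0.0385,0,0,0,0.6],[0,0,0.0395,0,0,0,0.6],[0,0,0,0,0,0,0.6],[0,0,0,0,0,0,0],[0,0,0,0,0,0,0],[0,0,0,0,0,0,0],[0,0,0,0,0,0,0],[0,0,0,0,0,0,0],[0,0,0,0,0,0,0],[0,0,0,0,0,0,0],[0,0,0,0,0,0,0]]]' 100
```

```text
t: 3.45
tcp_pos: [0.4723, -0.1702, 0.0604]
tool_rot: [0.915, 0.403, 0.001, 0.002]
force: [-0.8, 0.5, 7.3]
finger_gap: 0.135
gripper_force: 98.6
```

```bash
python3 -m pendant '[[[0,0,-0.03,0,0,0,0],[0,0,-0.06,0,0,0,0],[0,0,-0.06,0,0,0,0],[0,0,-0.06,0,0,0,0],[0,0,-0.06,0,0,0,0],[0,0,0,0,0,0,0],[0,0,0,0,0,0,0]]]' 100
python3 - <<'E'
from h import *
s=snap('wrist','w2.png')
st=monitor.sense();print(st['force'],st['tcp_pos'],st['tool_rot'])
E
```

```text
t: 4.15
tcp_pos: [0.471, -0.1695, 0.2756]
tool_rot: [0.915, 0.403, 0.001, 0.001]
force: [-0.7, -0.3, -3.9]
finger_gap: 0.134
gripper_force: 98.7
[ 0.03448371  0.21137048 -3.45481779] [ 0.4700278  -0.16884579  0.27388451] [ 9.14992661e-01  4.03469204e-01 -5.64740382e-04 -8.44757293e-04]
```

View pics/w2.png

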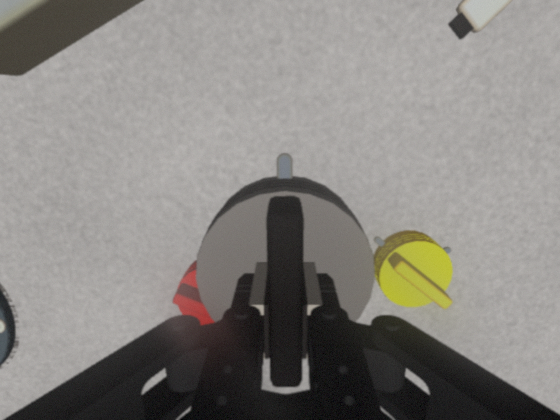

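The cartridge is held level, its bar running from (285,198) to (286,384) and pin0 at (285,160). I'll work out its offset in the hand and the move to the collar.

```bash
python3 - <<'E'
from h import *
s=load('wrist');st=monitor.sense();t=st['tcp_pos'];M=R.from_quat(st['tool_rot']).as_matrix()
U=t[2]-.0604
a,b=atz(s,285,199,U+.066),atz(s,286,384,U+.066);m=(a+b)/2
print('len',np.linalg.norm(a-b),ang(a-b),'tool offs',M.T@(m-t))
q=atz(s,285,158,U+.012);print('pin tip',M.T@(q-t),np.linalg.norm((q-m)[:2]),ang(q-m))
print(dep(s,285,215),dep(s,230,250),dep(s,340,250),'U',U)
phi=ang(M[:,0]);print('phi',phi,st['q'])
# move to the collar at z=.30
for ph in [phi]:
  d=np.array([.4457,.1385,.275])-m; d[2]=0
  print('shift units',M.T@d/.8)
E
```

```text
len 0.08352306792121167 47.92041991998686 tool offs [ 0.00206764  0.00089357 -0.00560253]
pin tip [0.05053796 0.0008156  0.04838069] 0.04845168950112251 47.81049820154973
[ 0.49628153 -0.14109093  0.28101735] [ 0.46121115 -0.14257597  0.25582533] [ 0.49795946 -0.17641811  0.25535072] U 0.2134845148334234
phi 47.59051641221225 [-5.68989032e-01  3.22591521e-01  1.70538229e+00 -6.30222851e-06
  1.11565112e+00  1.71199219e-01]
shift units [ 0.26056244 -0.2826854   0.00047416]
```

```bash
python3 -m pendant '[[[0.0327,-0.0353,0,0,0,0,0],[0.0327,-0.0353,0,0,0,0,0],[0.0327,-0.0353,0,0,0,0,0],[0.0327,-0.0353,0,0,0,0,0],[0.0327,-0.0353,0,0,0,0,0],[0.0327,-0.0353,0,0,0,0,0],[0.0327,-0.0353,0,0,0,0,0],[0.0327,-0.0353,0,0,0,0,0],[0,0,0.0,0,0,0.45,0],[0,0,0,0,0,0,0],[0,0,0,0,0,0,0]]]' 100
python3 - <<'E'
from h import *
snap('top')
s=snap('wrist');st=monitor.sense();t=st['tcp_pos'];M=R.from_quat(st['tool_rot']).as_matrix()
print(t,ang(M[:,0]),st['q'])
cv2.imwrite('pics/w3.png',cv2.resize(s['pixels'][:,:,::-1],(800,600),interpolation=cv2.INTER_CUBIC))
E
```

```text
t: 5.3
tcp_pos: [0.4445, 0.1369, 0.2728]
tool_rot: [0.925, 0.379, -0.002, -0.001]
force: [0.6, 1.0, -3.4]
finger_gap: 0.138
gripper_force: 98.7
[0.44516079 0.13643427 0.27348697] 44.45790924222683 [ 5.67664194e-02  2.75333351e-01  1.78152528e+00 -1.68262920e-04
  1.08722851e+00  8.51705781e-01]
```

View pics/w3.png

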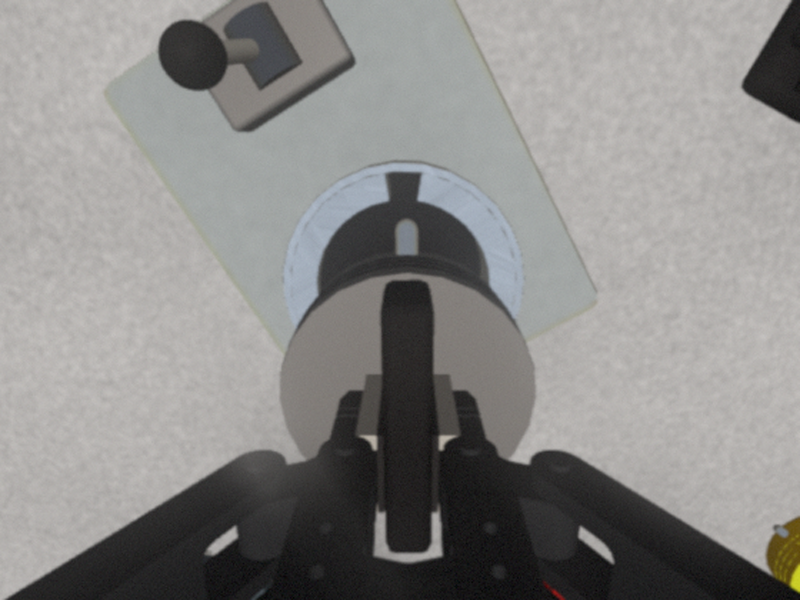

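The wrist view shows the collar's far rim at (404,162), the slot's outer end at (403,173), the bore edge at (403,201), the pin0 tip at (406,220) and the bar's far end at (407,282).

```bash
cat > m.py <<'E'
from h import *
s=load('wrist');st=monitor.sense();t=st['tcp_pos'];M=R.from_quat(st['tool_rot']).as_matrix()
f=lambda U,V,z:(M.T@(atz(s,(U+.5)*.7-.5,(V+.5)*.7-.5,z)-t)*1e3).round(1)
U=t[2]-.0595
print('rim far(63)',f(404,162,.146),'slot end(58)',f(403,173,.146),'bore(45)',f(403,201,.146),'slot sides',f(388,187,.146),f(420,187,.146))
print('rim L/R',f(283,280,.146),f(525,280,.146))
print('pin tip(54)',f(406,220,U+.010),'bar far(40)',f(407,283,U+.066),'drum far(42)',f(407,273,U+.04),'bar near',f(409,550,U+.066))
print('drum L/R',f(281,382,U+.04),f(535,382,U+.04),U)
E
python3 m.py
python3 - <<'E'
from h import *
s=load('top');im=s['pixels'][:,:,::-1]
cv2.imwrite('pics/t2.png',cv2.resize(im[190:310,110:255],(725,600),interpolation=cv2.INTER_CUBIC))
E
```

```text
rim far(63) [ 69.4  -2.8 127.4] slot end(58) [ 64.2  -3.3 127.4] bore(45) [ 50.7  -3.3 127.4] slot sides [ 57.5 -10.7 127.4] [ 57.5   5.1 127.4]
rim L/R [ 10.  -65.9 127.6] [ 10.3  60.1 127.4]
pin tip(54) [52.4 -1.5 49.4] bar far(40) [44.7 -1.  -6.6] drum far(42) [40.8 -1.  19.4] bar near [-37.8  -0.3  -6.4]
drum L/R [  4.7 -41.5  19.6] [ 4.9 40.1 19.4] 0.2139869656004591
```

```bash
python3 -m pendant '[[[0.005,-0.0025,0.03,0,0,0,0],[0,0,0.0325,0,0,0,0],[0,0,0,0,0,0,0],[0,0,0,0,0,0,0]]]' 100
python3 - <<'E'
from h import *
snap('side')
s=snap('wrist');st=monitor.sense();t=st['tcp_pos'];M=R.from_quat(st['tool_rot']).as_matrix()
print(t,ang(M[:,0]))
cv2.imwrite('pics/w4.png',cv2.resize(s['pixels'][80:320,120:440,::-1],(800,600),interpolation=cv2.INTER_CUBIC))
E
```

```text
t: 5.8
tcp_pos: [0.4471, 0.1408, 0.2244]
tool_rot: [0.926, 0.378, -0.001, -0.0]
force: [-0.2, 0.2, -3.3]
finger_gap: 0.137
gripper_force: 98.7
[0.44815003 0.14104968 0.22554322] 44.453088029784325
```

View pics/w4.png

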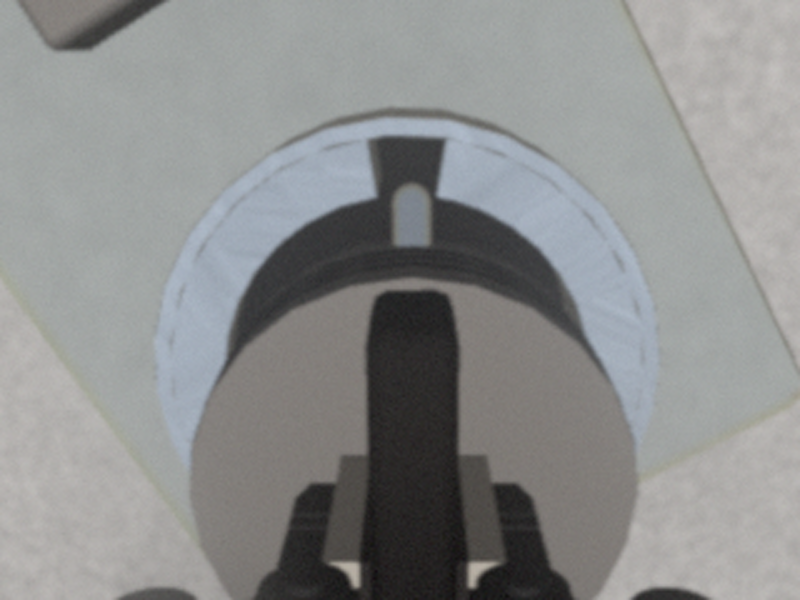

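The slot's outer end is at (407,137) and its centre column is 407. The pin tip is at (411,184), the bore edge at row 197, the rim's far edge at row 115, and the drum spans columns 190 to 637.

```bash
python3 - <<'E'
from h import *
s=load('wrist');st=monitor.sense();t=st['tcp_pos'];M=R.from_quat(st['tool_rot']).as_matrix()
f=lambda U,V,z:(M.T@(atz(s,120+(U+.5)/2.5-.5,80+(V+.5)/2.5-.5,z)-t)*1e3).round(1)
for h in(.0595,.0585,.0605):
  U=t[2]-h
  print(U,'pin tip(54)',f(411,184,U+.010),'bar far(40)',f(413,292,U+.066),'drum far(42)',f(413,279,U+.04),'drum LR',f(190,490,U+.04),f(637,490,U+.04))
print('rim far(63)',f(407,115,.146),'slot end(58)',f(407,137,.146),'bore(45)',f(409,197,.146),'LR',f(156,350,.146),f(658,350,.146))
D=s['depth']
print(D.shape,[ (M.T@(dep(s,120+a/2.5,80+b/2.5)-t)*1e3).round(1) for a,b in[(411,200),(413,310),(300,400),(520,400),(300,170)]])
E
```

```text
0.16604322265417248 pin tip(54) [52.4 -1.2 49.6] bar far(40) [45.  -0.7 -6.4] drum far(42) [40.4 -0.7 19.6] drum LR [  0.2 -42.   19.4] [ 0.3 40.7 19.6]
0.16704322265417249 pin tip(54) [52.5 -1.2 48.6] bar far(40) [45.3 -0.7 -7.4] drum far(42) [40.7 -0.7 18.6] drum LR [  0.8 -41.7  18.4] [ 0.8 40.4 18.6]
0.16504322265417248 pin tip(54) [52.2 -1.2 50.6] bar far(40) [44.8 -0.7 -5.4] drum far(42) [40.2 -0.8 20.6] drum LR [ -0.3 -42.3  20.4] [-0.2 41.  20.6]
rim far(63) [63.8 -2.3 79.6] slot end(58) [58.9 -2.3 79.6] bore(45) [45.1 -1.8 79.6] LR [  7.3 -64.4  79.5] [ 7.4 59.6 79.6]
(420, 560) [array([49.6, -1.1, 46.1]), array([39. , -0.6,  5. ]), array([ 18.3, -20.7,  18.7]), array([18. , 18.5, 19.5]), array([ 51.2, -27. ,  79.9])]
```

```bash
python3 -m pendant '[[[0.0025,-0.0016,0,0,0,0,0],[0,0,0.01,0,0,0,0],[0,0,0.01,0,0,0,0],[0,0,0.01,0,0,0,0],[0,0,0.01,0,0,0,0],[0,0,0,0,0,0,0],[0,0,0,0,0,0,0]]]' 100
python3 - <<'E'
from h import *
s=snap('wrist');st=monitor.sense();t=st['tcp_pos'];M=R.from_quat(st['tool_rot']).as_matrix()
print(t,ang(M[:,0]),st['force'],st['ft_torque'])
cv2.imwrite('pics/w5.png',cv2.resize(s['pixels'][80:320,120:440,::-1],(800,600),interpolation=cv2.INTER_CUBIC))
E
```

```text
t: 6.6
tcp_pos: [0.4475, 0.1437, 0.1921]
tool_rot: [0.926, 0.379, -0.0, -0.0]
force: [-0.5, -0.6, -2.3]
finger_gap: 0.139
gripper_force: 98.8
[0.44774752 0.14372874 0.1923854 ] 44.49266237071041 [ 0.97646085  0.94743639 -2.7830668 ] [ 0.03371987 -0.01168959 -0.00425824]
```

No contact force, and the pins are already below the collar's top, so they are in the slots. I'll lower on to the pad.

```bash
python3 -m pendant '[[[0,0,0.006,0,0,0,0],[0,0,0.006,0,0,0,0],[0,0,0.0025,0,0,0,0],[0,0,0,0,0,0,0],[0,0,0,0,0,0,0]]]' 100
python3 - <<'E'
from h import *
s=snap('wrist');st=monitor.sense();t=st['tcp_pos'];M=R.from_quat(st['tool_rot']).as_matrix()
print(t,ang(M[:,0]),st['force'],st['ft_torque'])
cv2.imwrite('pics/w5.png',cv2.resize(s['pixels'][80:320,120:440,::-1],(800,600),interpolation=cv2.INTER_CUBIC))
E
```

```text
t: 7.15
tcp_pos: [0.448, 0.1438, 0.1814]
tool_rot: [0.926, 0.379, 0.0, 0.0]
force: [-1.2, -0.5, 1.0]
finger_gap: 0.139
gripper_force: 99.5
[0.44799266 0.14379273 0.18134463] 44.49922609283662 [-0.6218362  -0.21948429  1.51170808] [ 0.01114322  0.03709682 -0.00440702]
```

View pics/w5.png

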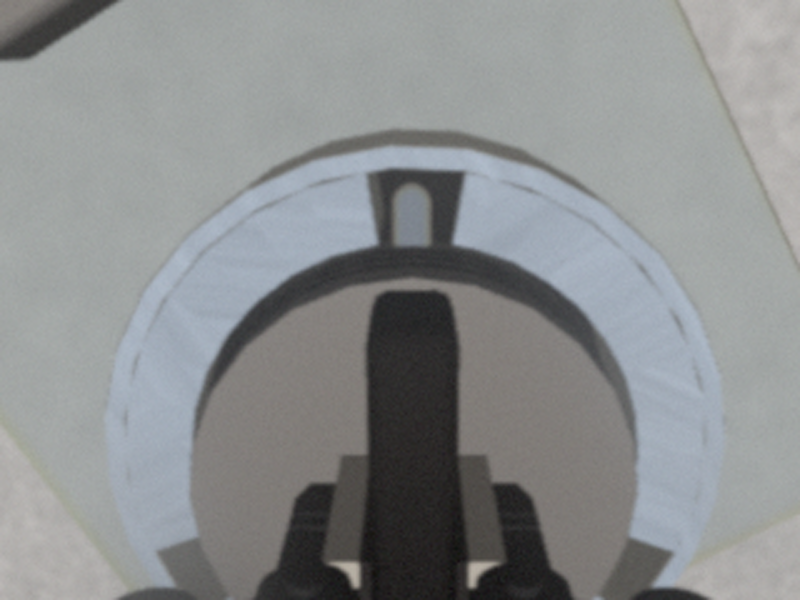

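The wrist view shows pin0 at (411,215) inside its slot (columns 380 to 455), with the other two slots over their pins and a light pad force. I'll twist clockwise, which is +z in the tool frame.

```bash
python3 -m pendant '[[[0,0,0,0,0,0.5,0],[0,0.0001,0.0002,0,0,0.6,0],[0,0.0001,0.0002,0,0,0.6,0],[0,0.0001,0.0002,0,0,0.6,0],[0,0.0001,0.0003,0,0,0.6,0],[0,0.0001,0.0003,0,0,0.6,0],[0,0.0001,0.0003,0,0,0.6,0],[0,0.0001,0.0003,0,0,0.6,0],[0,0.0001,0.0003,0,0,0.6,0],[0,0,0,0,0,0,0]]]' 120
python3 - <<'E'
from h import *
st=monitor.sense();t=st['tcp_pos'];M=R.from_quat(st['tool_rot']).as_matrix()
print(t,ang(M[:,0]),st['force'],st['ft_torque'],st['finger_gap'])
E
```

```text
t: 8.2
tcp_pos: [0.4489, 0.1431, 0.18]
tool_rot: [0.998, 0.07, 0.001, 0.0]
force: [0.2, -0.6, 4.3]
finger_gap: 0.131
gripper_force: 122.3
[0.44892468 0.14305314 0.18004733] 8.068964311399066 [ 0.1688325  -0.58506926  4.33288718] [-0.2322416  -0.08645816 -0.01985842] 0.1305323600419953
```

```bash
python3 -m pendant '[[[0,0.0001,0.0003,0,0,0.6,0],[0,0.0001,0.0003,0,0,0.6,0],[0,0.0001,0.0003,0,0,0.6,0],[0,0.0001,0.0003,0,0,0.6,0],[0,0.0001,0.0003,0,0,0.6,0],[0,0,0,0,0,0.6,0],[0,0,0,0,0,0.2,0],[0,0,0,0,0,0,0],[0,0,0,0,0,0,0]]]' 120
python3 - <<'E'
from h import *
st=monitor.sense();t=st['tcp_pos'];M=R.from_quat(st['tool_rot']).as_matrix()
print(t,ang(M[:,0]),st['force'],st['ft_torque'],st['finger_gap'])
E
```

```text
t: 9.1
tcp_pos: [0.4489, 0.1424, 0.179]
tool_rot: [0.988, -0.154, 0.002, 0.001]
force: [-0.3, -1.4, 6.0]
finger_gap: 0.131
gripper_force: 123.3
[0.44888839 0.14244028 0.17901769] -17.67727336195737 [-0.33721855 -1.3832949   5.95597503] [-0.17229211 -0.01479265  0.94383945] 0.13071255013005506
```

```bash
python3 -m pendant '[[[0,0,0,0,0,0.25,0],[0,0,0,0,0,0,0],[0,0,0,0,0,0,0]]]' 120
python3 - <<'E'
from h import *
st=monitor.sense();t=st['tcp_pos'];M=R.from_quat(st['tool_rot']).as_matrix()
print(t,ang(M[:,0]),st['force'],st['ft_torque'],st['finger_gap'])
s=snap('wrist')
cv2.imwrite('pics/w6.png',cv2.resize(s['pixels'][80:320,120:440,::-1],(800,600),interpolation=cv2.INTER_CUBIC))
E
```

```text
t: 9.4
tcp_pos: [0.4489, 0.1423, 0.179]
tool_rot: [0.986, -0.167, 0.002, 0.001]
force: [0.6, -0.7, 7.4]
finger_gap: 0.135
gripper_force: 126.2
[0.4488522  0.14230703 0.17904271] -19.172929485273222 [ 0.62968711 -0.71434367  7.41321073] [-0.10622221  0.03116732  1.62615997] 0.13479959804097244
```

View pics/w6.png

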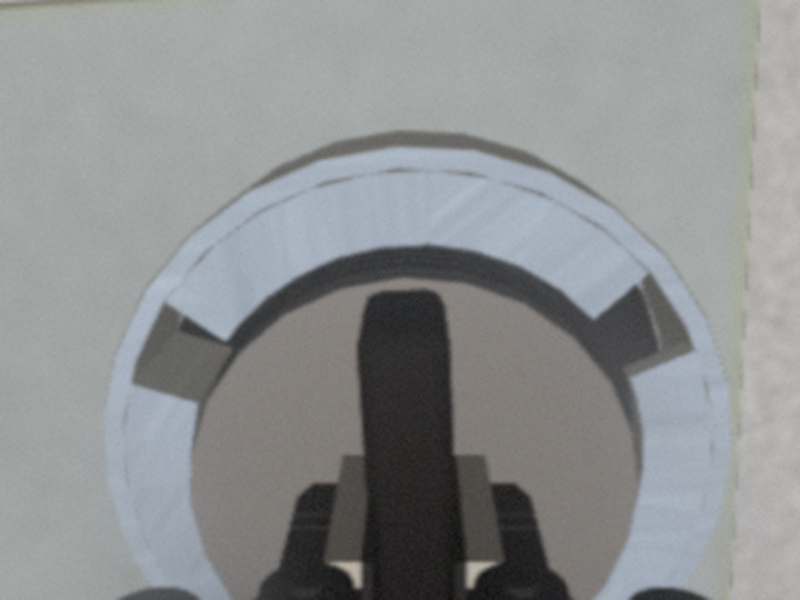

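The torque rose to 1.6 N m and pin0 is turned fully under the lip, with the slots now at (185,350) and (645,325). The cartridge is against the stop. I'll unwind the arm slightly, release and rise.

```bash
python3 -m pendant '[[[0,0,0,0,0,-0.2,0],[0,0,0,0,0,0,0],[0,0,0,0,0,0,0.4],[0,0,0,0,0,0,0.4],[0,0,0,0,0,0,0.4],[0,0,0,0,0,0,0.4],[0,0,0,0,0,0,0.4],[0,0,-0.03,0,0,0,0.4],[0,0,-0.05,0,0,0,0.4],[0,0,-0.05,0,0,0,0.4],[0,0,0,0,0,0,0.4],[0,0,0,0,0,0,0.4]]]' 40
python3 - <<'E'
from h import *
st=monitor.sense();t=st['tcp_pos'];M=R.from_quat(st['tool_rot']).as_matrix()
print(t,ang(M[:,0]),st['force'],st['ft_torque'],st['q'])
s=snap('wrist')
cv2.imwrite('pics/w7.png',cv2.resize(s['pixels'][:,:,::-1],(800,600),interpolation=cv2.INTER_CUBIC))
E
```

```text
t: 10.65
tcp_pos: [0.4482, 0.1428, 0.2828]
tool_rot: [0.987, -0.16, 0.001, -0.0]
force: [-0.9, -0.8, -1.1]
finger_gap: 0.399
gripper_force: 0.0
[0.44815787 0.1428036  0.28277374] -18.413876204400523 [-0.89769847 -0.80475291 -1.13619892] [0.02797701 0.00436709 0.07316938] [7.02047011e-02 2.68050479e-01 1.76139777e+00 5.87676034e-05
 1.10989147e+00 1.96235678e+00]
```

View pics/w7.png

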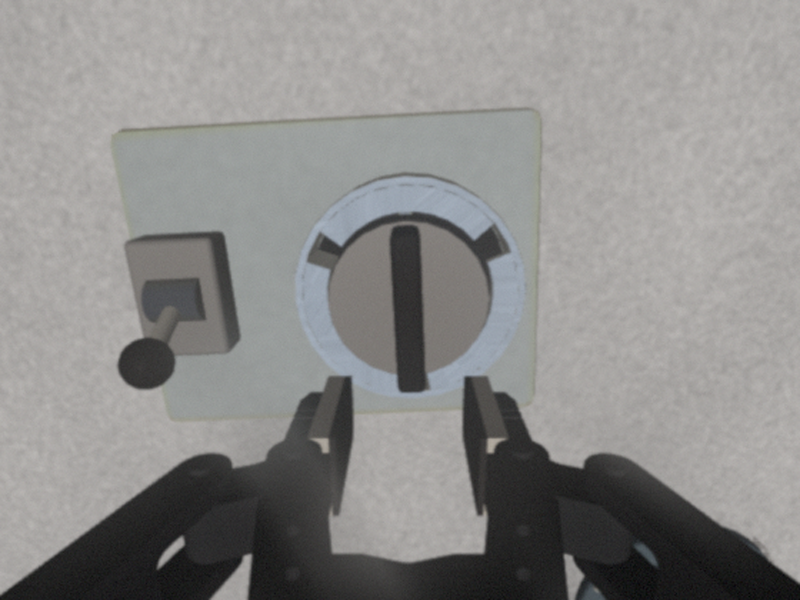

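Pictures used so far: 11, one over the limit, so I will view no more and use numbers only. The view shows the bar running from (405,228) to (411,388), the collar closed over the pins, the ball at (147,362), and the lever still off. I'll measure with depth.

```bash
cat > chk.py <<'E'
from h import *
def cloud(s):
    v,u=np.mgrid[0:420,0:560];p=cv2.undistortPoints(np.stack([u,v],-1).reshape(-1,1,2).astype(float),np.array(s['intrinsics']),np.array([float(s['k1']),0,0,0,0.]))[:,0]
    d=s['depth'].reshape(-1);P=np.c_[p,np.ones(len(p))]*d[:,None]
    return P[d>0]@att(s).T+np.array(s['eye'])
def report(s,ax=np.array([.448,.143])):
    P=cloud(s);r=np.hypot(*(P[:,:2]-ax).T)
    b=P[(r<.05)&(abs(P[:,2]-.1855)<.004)];rc=cv2.minAreaRect((b[:,:2]*1000).astype(np.float32));print('bar top z',np.median(b[:,2]),rc)
    w,V=np.linalg.eigh(np.cov(b[:,:2].T));print('bar ang',ang(V[:,1]),len(b))
    d=P[(r<.04)&(abs(P[:,2]-.159)<.008)];A=np.c_[d[:,:2]-ax,np.ones(len(d))];c=np.linalg.lstsq(A,d[:,2],rcond=None)[0];print('drum top z,slope',c[2],c[:2])
    k=P[(r>.049)&(r<.062)&(abs(P[:,2]-.146)<.004)];print('collar z',np.median(k[:,2]))
    l=P[(np.hypot(P[:,0]-.483,P[:,1]-.2716)<.055)&(P[:,2]>.158)&(P[:,2]<.2)];print('ball',l.mean(0),l[:,2].max(),len(l))
E
python3 - <<'E'
from chk import *
s=load('wrist');report(s)
f=lambda U,V,z:atz(s,(U+.5)*.7-.5,(V+.5)*.7-.5,z)
print('edges',ang(f(538,112,.11)-f(531,400,.11)),ang(f(122,130,.11)-f(535,109,.11))-90)
print('ball',f(147,362,.176),'collar',(f(297,285,.146)+f(524,285,.146))/2)
print('slots', [ang(f(*p,.146)-np.array([.448,.143,.146])) for p in[(322,248),(492,242)]])
E
```

```text
bar top z 0.1857559315795339 ((447.5804443359375, 143.98287963867188), (13.992713928222656, 79.93235778808594), 74.16329956054688)
bar ang 164.11777238489302 2297
drum top z,slope 0.16005548348501206 [7.52316171e-05 1.79814297e-03]
collar z 0.1467506227084348
ball [0.46624622 0.2722679  0.18330056] 0.19287782011816387 1286
edges -15.521046014509054 -15.740751506133648
ball [0.46336699 0.27836387 0.176     ] collar [0.45187881 0.14146761 0.146     ]
slots [np.float64(43.97869254957358), np.float64(-75.73358519958612)]
```

Bar at -15.9° against a home angle of about -16.1°, underside at about 119 mm, level. The cartridge is home. Next I move to the -x side of the lever ball with the fingers shut.

```bash
python3 -m pendant '[[[0,0,0,0,0,-0.41,0],[-0.0236,-0.0418,0,0,0,0,0],[-0.0236,-0.0418,0,0,0,0,0],[-0.0236,-0.0418,0,0,0,0,0],[-0.0236,-0.0418,0,0,0,0,0],[0,0,0,0,0,0,0],[0,0,0.04,0,0,0,0],[0,0,0.045,0,0,0,0],[0,0,0.045,0,0,0,0],[0,0,0,0,0,0,0],[0,0,0,0,0,0,0]]]' 40
python3 - <<'E'
from chk import *
st=monitor.sense();t=st['tcp_pos'];M=R.from_quat(st['tool_rot']).as_matrix()
print(t,ang(M[:,0]),st['force'],st['q'])
p=M.T@(np.array([.4831,.272,.132])-t);print('pivot in tool',p*1e3,p/.8)
E
```

```text
t: 11.8
tcp_pos: [0.4106, 0.2911, 0.1771]
tool_rot: [0.991, -0.136, -0.002, 0.001]
force: [0.4, 0.5, -0.2]
finger_gap: 0.001
gripper_force: 0.0
[0.41056928 0.2910904  0.17712894] -15.625707194627578 [ 0.35473326  0.46845923 -0.19267229] [ 3.94449099e-01  4.67907956e-01  1.80095604e+00 -2.04935444e-04
  8.76379634e-01  2.23809360e+00]
pivot in tool [75.11690615 -1.2584682  44.91811655] [ 0.09389613 -0.00157309  0.05614765]
```

```bash
python3 -m pendant '[[[0.02,-0.0015,0,0,0,0,0],[0.02,0,0,0,0,0,0],[0.018,0,0,0,0,0,0],[0.018,0,0,0,0,0,0],[0.014,0,0,0,0,0,0],[0,0,0,0,0,0,0],[0,0,0,0,0,0,0]]]' 40
python3 - <<'E'
from chk import *
st=monitor.sense();t=st['tcp_pos'];M=R.from_quat(st['tool_rot']).as_matrix()
print(t,M.T@st['force'],(M.T@(np.array([.4831,.272,.132])-t))*1e3)
s=snap('wrist');P=cloud(s);P=(P-[.4831,.272,.132])@M
l=P[(abs(P[:,1])<.02)&(abs(P[:,0])<.07)&(P[:,2]<-.02)&(P[:,2]>-.07)]
for x in np.arange(-.03,.06,.006):
    k=l[abs(l[:,0]-x)<.003]; print(round(x,3),len(k),-k[:,2].min() if len(k) else 0)
E
```

```text
t: 12.5
tcp_pos: [0.4816, 0.2735, 0.1779]
tool_rot: [0.991, -0.136, 0.001, -0.0]
force: [1.0, 0.2, 0.6]
finger_gap: -0.003
gripper_force: 0.0
[0.48162154 0.27346161 0.17794808] [ 0.93911518 -0.42706695 -0.6306327 ] [ 1.76186706  1.02334654 45.94994159]
-0.03 0 0
-0.024 0 0
-0.018 0 0
-0.012 34 0.06999358270465077
-0.006 47 0.06999355278733602
-0.0 36 0.06997642915789026
0.006 1281 0.06998975285840413
0.012 1206 0.06999027806071546
0.018 528 0.05788570999315449
0.024 972 0.058646463328166046
0.03 1179 0.058381780993029465
0.036 703 0.055703203406988276
0.042 0 0
0.048 0 0
0.054 0 0
```

```bash
python3 -m pendant '[[[0.004,0,0,0,0,0,0],[0.003,0,0,0,0,0,0],[0,0,0,0,0,0,0]]]' 40
python3 - <<'E'
from chk import *
st=monitor.sense();t=st['tcp_pos'];M=R.from_quat(st['tool_rot']).as_matrix()
print(t,M.T@st['force'],(M.T@(np.array([.4831,.272,.132])-t))*1e3)
E
```

```text
t: 12.85
tcp_pos: [0.4837, 0.2728, 0.1779]
tool_rot: [0.991, -0.136, -0.003, 0.0]
force: [-5.4, 2.9, 2.9]
finger_gap: -0.0
gripper_force: 2.9
[0.48365606 0.27278788 0.17788163] [-6.00375187 -1.31924924 -2.88633837] [-0.07624692  0.86919176 45.88347167]
```

Opposing force of 6 N: the lever is at its stop. I'll back off, rise, and check both.

```bash
python3 -m pendant '[[[-0.03,0,0,0,0,0,0],[-0.04,0,0,0,0,0,0],[0,0,-0.05,0,0,0,0],[0,0,-0.05,0,0,0,0],[0,0,-0.05,0,0,0,0],[0.05,0.04,0,0,0,0,0],[0,0,0,0,0,0,0],[0,0,0,0,0,0,0]]]' 40
python3 - <<'E'
from chk import *
s=snap('wrist');report(s)
st=monitor.sense();M=R.from_quat(st['tool_rot']).as_matrix();print(st['t'],st['tcp_pos'],st['force'])
P=cloud(s);P=(P-[.4831,.272,.132])@M
l=P[(abs(P[:,1])<.03)&(abs(P[:,0])<.07)&(P[:,2]<-.03)&(P[:,2]>-.07)];print('ball in ext',l.min(0),l.max(0),l.mean(0))
E
```

```text
t: 13.65
tcp_pos: [0.462, 0.2459, 0.2982]
tool_rot: [0.991, -0.137, 0.0, -0.0]
force: [0.5, -0.2, 0.3]
finger_gap: -0.002
gripper_force: 0.0
bar top z 0.18559116038346152 ((448.04803466796875, 144.73712158203125), (14.261789321899414, 79.35279846191406), 74.0089111328125)
bar ang 163.90214008458432 2238
drum top z,slope 0.16015136665409246 [9.03467740e-06 3.73431533e-03]
collar z 0.1466346064952225
ball [0.50715573 0.26356831 0.18539993] 0.19139655518042734 1074
13.7 [0.46116632 0.24645626 0.29773127] [-0.37511998 -0.06178749 -0.58997265]
ball in ext [ 0.01174038 -0.01189308 -0.05941266] [ 0.03691161  0.01335645 -0.04288834] [ 0.02540032  0.0016453  -0.05341761]
```

```bash
python3 -c "
from station import job
print(job.sign_off())"
```

```text
the job is handed in; nothing more can be done
None
```

The cartridge is twisted home against the stop, the power lever is fully on, the arm is clear, and the job was handed in at about 14 s; it returned no verdict, and I viewed 11 pictures, one over the limit of 10.

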